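# Run the curved row of hole plugs flush

## Task

Close the holes of the plate with the curved row: starting at the plug beside the dowel, run your closed fingertips lightly along the row so that the six domed plugs go down flush with the plate one after another, and keep the fingertips close to the plate until the last plug is down, then move clear. Do not bear down hard, lift the plate or shove it about. Leave the plugs of the straight row standing up, and leave that plate and everything else on the bench where it is.

Things in the scene. Friction and masses are not known exactly. Their poses are not given: they have to be found in the camera images.
- curved_plate: Loose 3.5 kg aluminium plate, 90 x 230 x 16 mm (x, y, z), flat on the bench, with six black domed plugs in its top face in an arc of 110 mm radius about x = -90 mm, y = 0, 38 mm apart; plug 1 (y = -84 mm) is beside the dowel, plug 6 at y = +84 mm. Origin: centre of its underside, z up; top face 16 mm higher. Shoved sideways with about 15 to 30 N it slides.
- dowel_top (a point): Top of the steel dowel on the curved plate, 14 mm across, 15 mm above the plate's top face, at x = 30, y = -100 mm of the plate; it marks where the row begins.
- straight_plate: Loose 3.5 kg aluminium plate, 70 x 190 x 16 mm, lying flat, with a straight row of four such plugs along its y axis, 38 mm apart, and no dowel; its plugs are to stay up. Origin: centre of its underside.
- plug1_seat (a point): Point on the curved plate's top face (16 mm above the bench) on the axis of plug 1, counted from the dowel; fixed in the plate.
- plug2_seat (a point): Point on the curved plate's top face (16 mm above the bench) on the axis of plug 2, counted from the dowel; fixed in the plate.
- plug3_seat (a point): Point on the curved plate's top face (16 mm above the bench) on the axis of plug 3, counted from the dowel; fixed in the plate.
- plug4_seat (a point): Point on the curved plate's top face (16 mm above the bench) on the axis of plug 4, counted from the dowel; fixed in the plate.
- plug5_seat (a point): Point on the curved plate's top face (16 mm above the bench) on the axis of plug 5, counted from the dowel; fixed in the plate.
- plug6_seat (a point): Point on the curved plate's top face (16 mm above the bench) on the axis of plug 6, counted from the dowel; fixed in the plate.
- plug1 (a joint): How far plug 1 of the curved row is pressed in (m): 0 to 0.0006 at the start, a dome 26 mm across standing 4 mm proud, flanks at most 35 degrees steep; 0.004 = top flush with the plate. It slides down against 2.5 N of friction and stays where left. Closed fingertips gliding along the plate from the side press it down too.
- plug2 (a joint): How far plug 2 of the curved row is pressed in (m): 0 to 0.0006 at the start, a dome 26 mm across standing 4 mm proud, flanks at most 35 degrees steep; 0.004 = top flush with the plate. It slides down against 2.5 N of friction and stays where left. Closed fingertips gliding along the plate from the side press it down too.
- plug3 (a joint): How far plug 3 of the curved row is pressed in (m): 0 to 0.0006 at the start, a dome 26 mm across standing 4 mm proud, flanks at most 35 degrees steep; 0.004 = top flush with the plate. It slides down against 2.5 N of friction and stays where left. Closed fingertips gliding along the plate from the side press it down too.
- plug4 (a joint): How far plug 4 of the curved row is pressed in (m): 0 to 0.0006 at the start, a dome 26 mm across standing 4 mm proud, flanks at most 35 degrees steep; 0.004 = top flush with the plate. It slides down against 2.5 N of friction and stays where left. Closed fingertips gliding along the plate from the side press it down too.
- plug5 (a joint): How far plug 5 of the curved row is pressed in (m): 0 to 0.0006 at the start, a dome 26 mm across standing 4 mm proud, flanks at most 35 degrees steep; 0.004 = top flush with the plate. It slides down against 2.5 N of friction and stays where left. Closed fingertips gliding along the plate from the side press it down too.
- plug6 (a joint): How far plug 6 of the curved row is pressed in (m): 0 to 0.0006 at the start, a dome 26 mm across standing 4 mm proud, flanks at most 35 degrees steep; 0.004 = top flush with the plate. It slides down against 2.5 N of friction and stays where left. Closed fingertips gliding along the plate from the side press it down too.
- spare1 (a joint): How far plug 1 of the straight plate is pressed in (m), near 0 at the start; leave it.
- spare2 (a joint): How far plug 2 of the straight plate is pressed in (m), near 0 at the start; leave it.
- spare3 (a joint): How far plug 3 of the straight plate is pressed in (m), near 0 at the start; leave it.
- spare4 (a joint): How far plug 4 of the straight plate is pressed in (m), near 0 at the start; leave it.
- motor: Loose bystander: small black motor with wires, 31 x 89 x 33 mm, lying between the plates. Origin: centre of its underside.
- small_carton: Loose bystander: pale carton, 38 x 55 x 22 mm, between the plates. Origin: centre of its underside.
- puck: Loose bystander: flat square black unit with a pale label on top, 50 x 50 x 14 mm, between the plates. Origin: centre of its underside.
- battery: Loose bystander: black battery pack, 41 x 166 x 31 mm, at the right. Origin: centre of its underside.
- cutters: Loose bystander: side cutters with red handles, 52 x 139 x 12 mm, at the left. Origin: centre of its underside.

How it is judged:
By the outcome, as a careful person would: the job done as asked, in the order asked, and still so for the second after the job is handed in, with the robot touching nothing.
It also fails if it takes over 48 s, if anything falls off the work surface, if the arm or the gripper's body presses on something with over 40 N, if the wrist force passes 120 N, or if a joint passes its speed limit or range.

## Robot

A 6-joint arm with a two-finger parallel gripper is mounted at the origin on a cart in front of the work surface, level with it; the furniture and walls round the work are solid. World frame = base frame: x ahead of the robot, y to its left, z up, the work surface at z = 0. Lengths are in m, angles in rad, forces in N, time in s.
With the tool pointing down it reaches from about 0.35 to 1 m from the base axis. Payload 7.1 kg.
Tool frame: the origin (TCP) lies between the finger pads; the fingertips stand 11 mm ahead of it and the grasp point (between the pads) lies 8 mm behind it (bot.finger_overhang is the distance from the TCP to the fingertips, in m); z points along the fingers, y is the line along which they close (so a half turn about z gives the same grasp; the last joint's range is limited). The gripper opens to 85 mm and grips with 20 to 120 N. Pads are 22 mm wide; open, the fingers measure 114 mm over their backs; the gripper's body (76 mm by 85 mm) begins 54 mm behind the grasp point. The pads swing forward as they close: fully open they stand 13 mm farther back than shut.
Start: joints at [1.225, 0.423, 1.63, -0, 1.089, -0.019], TCP at [0.201, 0.592, 0.242] pointing down, gripper open.
Joint ranges: [-3, 3], [-0.9, 2.11], [0.09, 2.58], [-1.31, 4.45], [0.11, 2.69], [-2.54, 2.54]. Speed limits (rad/s): [2.39, 2.39, 3.01, 3.14, 3.14, 3.14].

## Interface

Orientations are given as a 3x3 rotation matrix whose columns are the frame's x, y, z axes.
In Python, from plant import bot gives the robot as it stands. The module is installed in compiled form; this text tells all that it offers.
- The arm moves only by the tool jog_arm, never from a script. Its argument "increments" is a list of rows, each an object of numbers: "x", "y", "z": the shift along the tool's x, y, z each as a share of 0.5 m, from -1 to 1; "rx", "ry", "rz": the turn, a rotation vector about the tool's x, y, z each as a share of 180 degrees, from -1 to 1. In form: [{"x": .., "y": .., "z": .., "rx": .., "ry": .., "rz": ..}, ...]. A call has 1 to 5 rows; each row is the pose to reach, as a shift and turn from the pose commanded when the call began, along the tool's axes at that moment, turning the shorter way round; what a row does not reach only later rows make up. A row lasts 1/12 s, in which the tool goes at most 41.7 mm and 7.16 degrees, less where a joint would pass 70% of its speed; a pose out of reach is approached as far as the arm can. A call with a number of a shift or a turn outside -1 to 1 is refused whole. A call with a gripper value outside its range is refused whole. "claw" is the opening, from 0 (shut) to 1 (fully open), set as the call begins (left out, the last holds). The fingers move at their own pace and stop on an object; "grip_force" is the grip in N (left out, the last holds). Time passes only in rows, so rows that repeat a pose let the fingers close. It gives the time, the measured TCP pose, the force, the opening and the grip force at its end, in the units of the state.
- bot.get_obs(): the state, without advancing time (a new reading comes with each control period).
- bot.camera(name): name is "scene" or "top"; returns the picture (384x512x3 uint8, blue, green, red); there is no depth.
- bot.camera_model(name): a dict with "K" (3x3 intrinsics, pixels), "extrinsics" (4x4, takes a point from camera to world coordinates). Camera axes: x right, y down, z forward; pixel columns grow to the right and rows downward; lengths in m; the calibration is good to about 2 mm. A picture is of the moment at which its call begins. camera_model takes no time and is no camera call.
- bot.hand_in(): hands the job in; it is judged then, once.
The state is a dict: "time": time; "qpos": joint angles; "qd": joint speeds; "effort": joint torques, N m; "position": TCP position; "tcp_rot": TCP orientation; "ft_force": force on the tool from outside, world axes, zero at the start; "moment": the same for the moment, N m; "opening": finger opening in m; "grasp_force": force on a finger pad.
Only numpy, scipy, OpenCV 4.12 (cv2) and the standard library are available. Lean on these libraries where they do the work, as an engineer would, in place of code of your own. Each camera call takes 0.05 s, during which the arm holds its last target. There are 200 camera calls.

## Working session

There is one attempt and no reset: what is moved stays moved. The work goes in short steps, Python scripts to look and compute and a tool call to move; the robot and the scene stay as the last step left them, time stands still between calls to the robot, and variables do not carry over. Pictures are saved under pics/ and viewed, at most 10 in all, crops included, and the job is handed in when it is done.

Besides the shell and the picture viewer there is one more tool, called as a command line: name --argument value ..., lists and objects as JSON in quotes. jog_arm: Moves the arm, as the interface text tells. Shift numbers are shares of 0.5 m and turn numbers shares of 180 degrees, none past 1 either way. Its arguments: {"type":"object","properties":{"increments":{"type":"array","items":{"type":"object","properties":{"x":{"type":"number"},"y":{"type":"number"},"z":{"type":"number"},"rx":{"type":"number"},"ry":{"type":"number"},"rz":{"type":"number"}}}},"claw":{"type":"number"},"grip_force":{"type":"number"}},"required":["increments"]}

```bash
mkdir -p pics
python3 - <<'E'
from plant import bot
import cv2,numpy as np
np.set_printoptions(precision=4,suppress=True)
for n in("scene","top"):
    cv2.imwrite(f"pics/{n}0.png",bot.camera(n)); m=bot.camera_model(n); print(n,m["K"],m["extrinsics"])
o=bot.get_obs(); print(o["time"],o["position"],o["tcp_rot"],o["ft_force"],o["opening"],bot.finger_overhang)
E
```

```text
scene [[420.142    0.     252.2919]
 [  0.     420.142  195.2986]
 [  0.       0.       1.    ]] [[-0.4481 -0.4104  0.7942 -0.6366]
 [-0.8936  0.1805 -0.4109  0.588 ]
 [ 0.0253 -0.8938 -0.4477  0.7047]
 [ 0.      0.      0.      1.    ]]
top [[451.3386   0.     253.522 ]
 [  0.     451.3386 189.8605]
 [  0.       0.       1.    ]] [[ 0.0195 -0.9822  0.1871  0.2224]
 [-0.9998 -0.0175  0.012  -0.0073]
 [-0.0085 -0.1872 -0.9823  1.5162]
 [ 0.      0.      0.      1.    ]]
0.1 [0.2004 0.5915 0.2416] [[-0.9471  0.321  -0.0005]
 [ 0.321   0.9471 -0.0014]
 [ 0.     -0.0015 -1.    ]] [-0.3046 -0.0005 -0.4844] 0.08548472772178062 0.011
```

View pics/scene0.png

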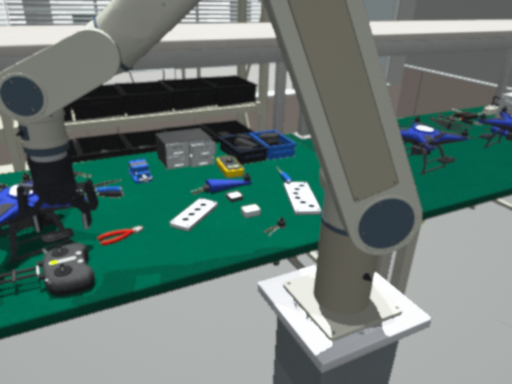

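View pics/top0.png

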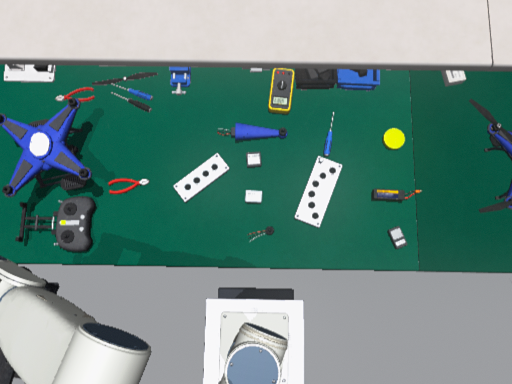

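The scene shows a four-plug plate at about (194,213) and a larger plate with a row of plugs at about (301,197). In the top view they are at (201,177) and (318,190). I'll zoom in to find the dowel.

Run:
```python
import cv2,numpy as np
t=cv2.imread("pics/top0.png")[145:235,285:355]; s=cv2.imread("pics/scene0.png")[170:225,275:330]
a=cv2.resize(t,None,fx=6,fy=6,interpolation=cv2.INTER_CUBIC); b=cv2.resize(s,None,fx=6,fy=6,interpolation=cv2.INTER_CUBIC)
c=np.zeros((540,760,3),np.uint8); c[:,:420]=a; c[:330,425:755]=b
cv2.imwrite("pics/crop0.png",c)
g=cv2.cvtColor(cv2.imread("pics/top0.png"),cv2.COLOR_BGR2GRAY)
m=(g>150).astype(np.uint8); m[:145]=0;m[235:]=0;m[:,:285]=0;m[:,355:]=0
cs,_=cv2.findContours(m,cv2.RETR_CCOMP,cv2.CHAIN_APPROX_NONE)
for k in cs:
    M=cv2.moments(k)
    if M['m00']>5: print(M['m00'],M['m10']/M['m00'],M['m01']/M['m00'],cv2.minAreaRect(k))
```

```text
1703.0 318.09316891759636 191.11978860833824 ((318.0, 191.0), (26.919464111328125, 66.9475326538086), 20.556045532226562)
40.5 314.83127572016457 215.36213991769546 ((314.7500305175781, 215.25003051757812), (7.071067810058594, 6.363960266113281), 45.0)
42.0 311.27777777777777 204.57142857142858 ((311.5, 204.50001525878906), (7.071067810058594, 7.071067810058594), 45.0)
43.5 311.3180076628352 193.58237547892716 ((311.2500305175781, 193.75), (7.071067810058594, 7.77817440032959), 45.0)
40.0 315.125 183.32083333333333 ((315.0000305175781, 183.0), (7.071067810058594, 7.071067810058594), 45.0)
36.0 322.5 175.1898148148148 ((322.5, 175.00001525878906), (6.363961219787598, 6.363961219787598), 45.0)
40.0 332.2 170.17083333333332 ((332.0000305175781, 170.00001525878906), (7.071067810058594, 7.071067810058594), 45.0)
9.5 319.59649122807014 161.4035087719298 ((319.5000305175781, 161.50001525878906), (4.242640495300293, 2.8284268379211426), 45.0)
```

View pics/crop0.png

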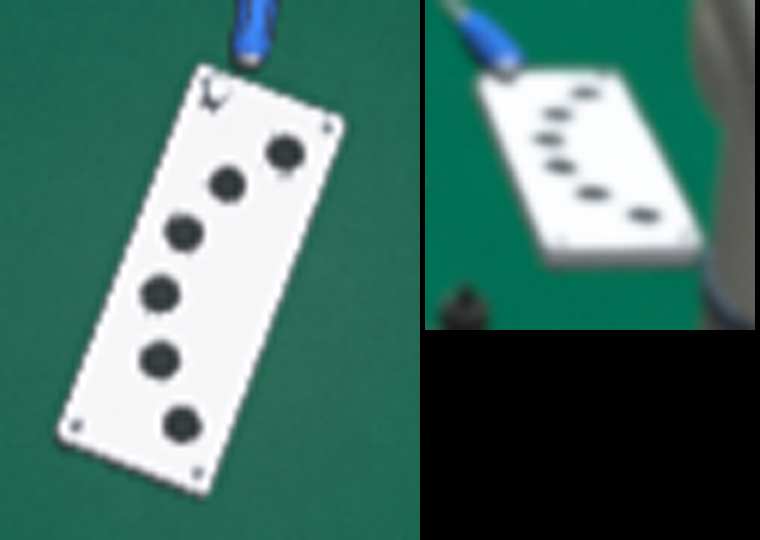

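```bash
cat > fit.py <<'E'
from plant import bot
import cv2,numpy as np
from scipy.optimize import least_squares
np.set_printoptions(precision=4,suppress=True)
a=np.arcsin(84/110); th=np.linspace(-a,a,6)
P=np.c_[-90+110*np.cos(th),110*np.sin(th)]/1000
def blobs(img,x0,x1,y0,y1,f=6):
    g=cv2.cvtColor(img,cv2.COLOR_BGR2GRAY)[y0:y1,x0:x1]
    g=cv2.resize(g,None,fx=f,fy=f,interpolation=cv2.INTER_CUBIC)
    cs,h=cv2.findContours((g>140).astype(np.uint8),cv2.RETR_CCOMP,cv2.CHAIN_APPROX_NONE)
    r=[]
    for k,hh in zip(cs,h[0]):
        M=cv2.moments(k)
        if hh[3]>=0 and 250<M['m00']<2200: r.append([x0+(M['m10']/M['m00']+.5)/f-.5,y0+(M['m01']/M['m00']+.5)/f-.5,M['m00']])
    return np.array(r)
def proj(n,X):
    m=bot.camera_model(n); T=np.linalg.inv(m["extrinsics"]); c=X@T[:3,:3].T+T[:3,3]; u=c@m["K"].T; return u[:,:2]/u[:,2:]
def pts(p):
    c,s=np.cos(p[2]),np.sin(p[2]); return np.c_[P@np.array([[c,-s],[s,c]]).T+p[:2],np.full(6,p[3])]
def fit(O):
    f=lambda p:np.concatenate([(proj(n,pts(p))-o).ravel() for n,o in O.items()])
    r=least_squares(f,[.55,-.15,1.2,.018]); return r.x,np.sqrt(np.mean(r.fun**2))
E
python3 - <<'E'
from fit import *
t=blobs(cv2.imread("pics/top0.png"),285,355,145,235); s=blobs(cv2.imread("pics/scene0.png"),275,330,170,225)
print(t);print(s)
t=t[t[:,2]>900][:,:2]; s=s[s[:,2]>350][:,:2]
t=t[np.argsort(t[:,1])]; s=s[np.argsort(s[:,1])]
for O in ({"top":t,"scene":s},):
    p,r=fit(O); print(p,np.degrees(p[2]),r); print(pts(p))
T=np.linalg.inv(np.eye(2))
c,q=np.cos(p[2]),np.sin(p[2]); d=np.array([[c,-q],[q,c]])@[.03,-.1]+p[:2]; print("dowel",d,proj("top",np.array([[*d,.031]])))
E
```

```text
[[ 314.8526  215.3311 1094.5   ]
 [ 311.164   204.5934 1175.5   ]
 [ 311.2252  193.5747 1135.5   ]
 [ 315.1851  183.3857 1116.5   ]
 [ 322.4582  175.2883  989.5   ]
 [ 332.0658  170.0539 1060.5   ]]
[]Traceback (most recent call last):
  File "<stdin>", line 4, in <module>
IndexError: too many indices for array: array is 1-dimensional, but 2 were indexed
```

```bash
sed -i 's/250<M/90<M/; s/g>140/g>150/' fit.py
python3 - <<'E'
from fit import *
t=blobs(cv2.imread("pics/top0.png"),285,355,145,235); s=blobs(cv2.imread("pics/scene0.png"),275,330,170,225)
print(s)
t=t[t[:,2]>800][:,:2]; s=s[np.argsort(-s[:,2])][:6,:2]
t=t[np.argsort(t[:,1])]; s=s[np.argsort(s[:,1])]
p,r=fit({"top":t,"scene":s}); print(p,np.degrees(p[2]),r); print(pts(p))
c,q=np.cos(p[2]),np.sin(p[2]); d=np.array([[c,-q],[q,c]])@[.03,-.1]+p[:2]; print("dowel",d,proj("top",np.array([[*d,.031]])))
# top only, at z=.018
f=lambda v:(proj("top",pts([*v,.018]))-t).ravel()
v=least_squares(f,p[:3]); print("top only",v.x,np.sqrt(np.mean(v.fun**2))); print(proj("scene",pts([*v.x,.018]))-s)
E
```

```text
[[311.0213 205.4131 200.5   ]
 [302.4892 201.7751 200.    ]
 [297.1825 197.2705 185.5   ]
 [295.2115 192.7931 122.5   ]]Traceback (most recent call last):
  File "<stdin>", line 6, in <module>
  File "fit.py", line 22, in fit
    r=least_squares(f,[.55,-.15,1.2,.018]); return r.x,np.sqrt(np.mean(r.fun**2))
    return func(*args, **kwargs)
    vector_fun = VectorFunction(
        fun_wrapped,
    ...<6 lines>...
        workers=workers
    )
    self._update_fun()
    ~~~~~~~~~~~~~~~~^^
    self.f = self.fun_wrapped(xp_copy(self.x))
             ~~~~~~~~~~~~~~~~^^^^^^^^^^^^^^^^^
    return np.atleast_1d(self.fun(x))
                         ~~~~~~~~^^^
    return self.f(x, *self.args, **self.kwargs)
           ~~~~~~^^^^^^^^^^^^^^^^^^^^^^^^^^^^^^
  File "fit.py", line 21, in <lambda>
    f=lambda p:np.concatenate([(proj(n,pts(p))-o).ravel() for n,o in O.items()])
                                ~~~~~~~~~~~~~~^~
ValueError: operands could not be broadcast together with shapes (6,2) (4,2)
```

```bash
sed -i 's/,f=6)/,f=6,thr=150)/; s/g>150/g>thr/' fit.py
python3 - <<'E'
from fit import *
t=blobs(cv2.imread("pics/top0.png"),285,355,145,235); 
for th_ in (165,180,195,205):
    s=blobs(cv2.imread("pics/scene0.png"),275,330,170,225,thr=th_)
    if len(s)>=6: break
print(th_,s)
t=t[t[:,2]>800][:,:2]; s=s[np.argsort(-s[:,2])][:6,:2]
t=t[np.argsort(t[:,1])]; s=s[np.argsort(s[:,1])]
p,r=fit({"top":t,"scene":s}); print(p,np.degrees(p[2]),r); print(pts(p))
c,q=np.cos(p[2]),np.sin(p[2]); d=np.array([[c,-q],[q,c]])@[.03,-.1]+p[:2]; print("dowel",d,proj("top",np.array([[*d,.031]])))
f=lambda v:(proj("top",pts([*v,.018]))-t).ravel()
v=least_squares(f,p[:3]); print("top only",v.x,np.sqrt(np.mean(v.fun**2))); print(proj("scene",pts([*v.x,.018]))-s)
E
```

```text
165 [[311.0532 205.4227 281.5   ]
 [302.5154 201.7707 283.    ]
 [297.1497 197.2584 265.5   ]
 [295.2234 192.7912 201.5   ]
 [296.6014 188.5798 166.    ]
 [301.1862 185.0274 131.5   ]]
[ 0.5098 -0.207   1.2069  0.0194] 69.15271090057243 0.15983525188006775
[[ 0.5815 -0.2546  0.0194]
 [ 0.5629 -0.2214  0.0194]
 [ 0.5341 -0.1966  0.0194]
 [ 0.4985 -0.183   0.0194]
 [ 0.4605 -0.1824  0.0194]
 [ 0.4245 -0.1948  0.0194]]
dowel [ 0.6139 -0.2145] [[320.625  159.5407]]
top only [ 0.5097 -0.2076  1.2072] 0.08247096246988589
[[0.4468 0.3396]
 [0.2987 0.2068]
 [0.1249 0.2508]
 [0.2102 0.4239]
 [0.3978 0.3768]
 [0.4261 0.4096]]
```

The plug row fits both views to 0.16 px. Height comes out at 19 mm against the expected 18 or so, and the predicted dowel position matches the picture. Tool x already lies along the row, so I'll keep this yaw.

jog_arm --increments '[{"x": -0.63,"y": -0.68},{"x": -0.63,"y": -0.68},{"x": -0.63,"y": -0.68},{"x": -0.63,"y": -0.68},{"x": -0.63,"y": -0.68}]' --claw 0 --grip_force 40

```text
$.increments[0]: bad value
```

jog_arm --increments '[{"x": -0.63,"y": -0.68},{"x": -0.63,"y": -0.68},{"x": -0.63,"y": -0.68},{"x": -0.63,"y": -0.68},{"x": -0.63,"y": -0.68}]'

```text
$.increments[0]: bad value
```

jog_arm --increments '[{"x": -0.63,"y": -0.68},{"x": -0.63,"y": -0.68},{"x": -0.63,"y": -0.68},{"x": -0.63,"y": -0.68},{"x": -0.63,"y": -0.68}]'

```text
$.increments[0]: bad value
```

jog_arm --increments '[{"x": -0.63,"y": -0.68,"z": 0,"rx": 0,"ry": 0,"rz": 0},{"x": -0.63,"y": -0.68,"z": 0,"rx": 0,"ry": 0,"rz": 0},{"x": -0.63,"y": -0.68,"z": 0,"rx": 0,"ry": 0,"rz": 0},{"x": -0.63,"y": -0.68,"z": 0,"rx": 0,"ry": 0,"rz": 0},{"x": -0.63,"y": -0.68,"z": 0,"rx": 0,"ry": 0,"rz": 0}]' --claw 0 --grip_force 40

```text
time: 0.52
position: [0.2857, 0.3998, 0.242]
tcp_rot: [[-0.947, 0.32, -0.0], [0.32, 0.947, -0.001], [0.0, -0.001, -1.0]]
ft_force: [1.8, -0.2, 0.4]
opening: 0.0256
grasp_force: 0.0
```

jog_arm --increments '[{"x": -0.63,"y": -0.68,"z": 0,"rx": 0,"ry": 0,"rz": 0},{"x": -0.63,"y": -0.68,"z": 0,"rx": 0,"ry": 0,"rz": 0},{"x": -0.63,"y": -0.68,"z": 0,"rx": 0,"ry": 0,"rz": 0},{"x": -0.63,"y": -0.68,"z": 0,"rx": 0,"ry": 0,"rz": 0},{"x": -0.63,"y": -0.68,"z": 0,"rx": 0,"ry": 0,"rz": 0}]'

```text
time: 0.93
position: [0.3708, 0.2096, 0.2423]
tcp_rot: [[-0.947, 0.321, -0.0], [0.321, 0.947, -0.0], [0.0, -0.0, -1.0]]
ft_force: [0.6, 0.1, 0.8]
opening: -0.0001
grasp_force: 0.0
```

jog_arm --increments '[{"x": -0.63,"y": -0.68,"z": 0,"rx": 0,"ry": 0,"rz": 0},{"x": -0.63,"y": -0.68,"z": 0,"rx": 0,"ry": 0,"rz": 0},{"x": -0.63,"y": -0.68,"z": 0,"rx": 0,"ry": 0,"rz": 0},{"x": -0.63,"y": -0.68,"z": 0,"rx": 0,"ry": 0,"rz": 0},{"x": -0.63,"y": -0.68,"z": 0,"rx": 0,"ry": 0,"rz": 0}]'

```text
time: 1.35
position: [0.4559, 0.0192, 0.2423]
tcp_rot: [[-0.947, 0.321, -0.0], [0.321, 0.947, 0.0], [0.0, 0.0, -1.0]]
ft_force: [1.3, 1.3, 1.2]
opening: -0.0002
grasp_force: 0.0
```

jog_arm --increments '[{"x": -0.41,"y": -0.435,"z": 0.28,"rx": 0,"ry": 0,"rz": 0},{"x": -0.41,"y": -0.435,"z": 0.28,"rx": 0,"ry": 0,"rz": 0},{"x": -0.41,"y": -0.435,"z": 0.28,"rx": 0,"ry": 0,"rz": 0},{"x": -0.41,"y": -0.435,"z": 0.28,"rx": 0,"ry": 0,"rz": 0},{"x": -0.41,"y": -0.435,"z": 0.28,"rx": 0,"ry": 0,"rz": 0}]'

```text
time: 1.77
position: [0.5344, -0.1522, 0.1528]
tcp_rot: [[-0.947, 0.321, -0.0], [0.321, 0.947, 0.0], [0.0, 0.0, -1.0]]
ft_force: [0.5, 0.7, -0.6]
opening: 0.0003
grasp_force: 0.0
```

Run:
```python
from plant import bot
o=bot.get_obs();import numpy as np
print(o["position"],o["qpos"],(np.array(o["tcp_rot"]).T@(np.array([.5815,-.2546,.06])-o["position"]))/.5)
```

```text
[ 0.53436436 -0.15216045  0.15280551] [-2.98856658e-01  4.44480493e-01  1.84625160e+00  7.31135142e-05
  8.51278068e-01 -1.54247343e+00] [-0.15519876 -0.16371503  0.18553897]
```

jog_arm --increments '[{"x": -0.15,"y": -0.16,"z": 0.1,"rx": 0,"ry": 0,"rz": 0},{"x": -0.15,"y": -0.16,"z": 0.1,"rx": 0,"ry": 0,"rz": 0},{"x": -0.15,"y": -0.16,"z": 0.1,"rx": 0,"ry": 0,"rz": 0},{"x": -0.15,"y": -0.16,"z": 0.17,"rx": 0,"ry": 0,"rz": 0},{"x": -0.15,"y": -0.16,"z": 0.17,"rx": 0,"ry": 0,"rz": 0}]'

```text
time: 2.18
position: [0.5763, -0.2505, 0.0628]
tcp_rot: [[-0.946, 0.324, -0.008], [0.324, 0.946, 0.004], [0.009, 0.001, -1.0]]
ft_force: [-1.9, 1.8, -1.1]
opening: 0.0003
grasp_force: 0.0
```

jog_arm --increments '[{"x": 0,"y": 0,"z": 0,"rx": 0,"ry": 0,"rz": 0},{"x": 0,"y": 0,"z": 0,"rx": 0,"ry": 0,"rz": 0},{"x": 0,"y": 0,"z": 0,"rx": 0,"ry": 0,"rz": 0}]'

```text
time: 2.43
position: [0.5803, -0.2496, 0.0707]
tcp_rot: [[-0.947, 0.32, 0.002], [0.32, 0.947, -0.001], [-0.002, -0.0, -1.0]]
ft_force: [0.2, 0.2, 0.6]
opening: -0.0001
grasp_force: 0.0
```

Run:
```python
from plant import bot
import cv2,numpy as np
o=bot.get_obs()
print(o["position"],o["ft_force"],(np.array(o["tcp_rot"]).T@(np.array([.5815,-.2546,.035])-o["position"]))/.5)
a=bot.camera("top");b=bot.camera("scene")
c=np.zeros((540,760,3),np.uint8); c[:,:420]=cv2.resize(a[145:235,285:355],None,fx=6,fy=6,interpolation=2); c[:360,425:755]=cv2.resize(b[150:210,275:330],None,fx=6,fy=6,interpolation=2)
cv2.imwrite("pics/c1.png",c)
```

```text
[ 0.58028403 -0.24962663  0.07066645] [0.2222176  0.23407326 0.62893607] [-0.00534657 -0.00863266  0.07134512]
```

View pics/c1.png

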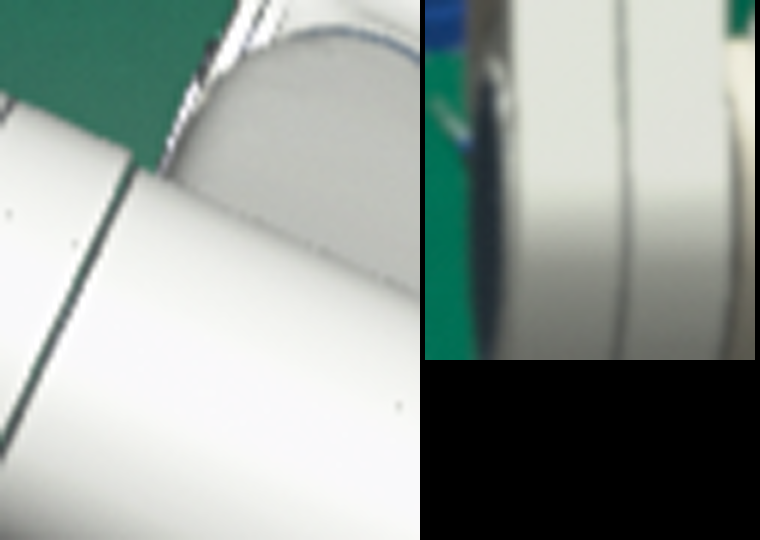

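The arm hides the plate in both views, so from here I work by force. Next I'll centre on plug 1 and come down to just above the dome.

jog_arm --increments '[{"x": -0.005,"y": -0.009,"z": 0.03,"rx": 0,"ry": 0,"rz": 0},{"x": -0.005,"y": -0.009,"z": 0.05,"rx": 0,"ry": 0,"rz": 0},{"x": -0.005,"y": -0.009,"z": 0.064,"rx": 0,"ry": 0,"rz": 0},{"x": -0.005,"y": -0.009,"z": 0.064,"rx": 0,"ry": 0,"rz": 0},{"x": -0.005,"y": -0.009,"z": 0.064,"rx": 0,"ry": 0,"rz": 0}]'

```text
time: 2.95
position: [0.5801, -0.2547, 0.0367]
tcp_rot: [[-0.947, 0.321, -0.001], [0.321, 0.947, 0.0], [0.001, 0.0, -1.0]]
ft_force: [0.2, 0.0, 0.7]
opening: 0.0001
grasp_force: 0.0
```

jog_arm --increments '[{"x": 0,"y": 0,"z": 0.003,"rx": 0,"ry": 0,"rz": 0},{"x": 0,"y": 0,"z": 0.006,"rx": 0,"ry": 0,"rz": 0},{"x": 0,"y": 0,"z": 0.009,"rx": 0,"ry": 0,"rz": 0},{"x": 0,"y": 0,"z": 0.009,"rx": 0,"ry": 0,"rz": 0},{"x": 0,"y": 0,"z": 0.009,"rx": 0,"ry": 0,"rz": 0}]'

```text
time: 3.37
position: [0.5805, -0.2551, 0.0325]
tcp_rot: [[-0.947, 0.321, -0.0], [0.321, 0.947, -0.0], [0.0, -0.0, -1.0]]
ft_force: [-0.8, 0.5, 0.7]
opening: 0.0002
grasp_force: 0.0
```

jog_arm --increments '[{"x": -0.001,"y": 0.001,"z": 0.002,"rx": 0,"ry": 0,"rz": 0},{"x": -0.001,"y": 0.001,"z": 0.004,"rx": 0,"ry": 0,"rz": 0},{"x": -0.001,"y": 0.001,"z": 0.006,"rx": 0,"ry": 0,"rz": 0},{"x": -0.001,"y": 0.001,"z": 0.006,"rx": 0,"ry": 0,"rz": 0},{"x": -0.001,"y": 0.001,"z": 0.006,"rx": 0,"ry": 0,"rz": 0}]'

```text
time: 3.78
position: [0.5813, -0.2549, 0.0296]
tcp_rot: [[-0.947, 0.321, 0.0], [0.321, 0.947, -0.0], [-0.0, -0.0, -1.0]]
ft_force: [0.2, 0.5, 1.3]
opening: 0.0003
grasp_force: 0.5
```

jog_arm --increments '[{"x": 0,"y": 0,"z": 0.002,"rx": 0,"ry": 0,"rz": 0},{"x": 0,"y": 0,"z": 0.004,"rx": 0,"ry": 0,"rz": 0},{"x": 0,"y": 0,"z": 0.004,"rx": 0,"ry": 0,"rz": 0},{"x": 0,"y": 0,"z": 0.004,"rx": 0,"ry": 0,"rz": 0}]'

```text
time: 4.12
position: [0.5813, -0.2548, 0.0274]
tcp_rot: [[-0.947, 0.321, 0.0], [0.321, 0.947, -0.0], [-0.0, -0.0, -1.0]]
ft_force: [1.8, -1.0, 1.7]
opening: -0.0001
grasp_force: 0.7
```

jog_arm --increments '[{"x": 0,"y": 0,"z": 0.001,"rx": 0,"ry": 0,"rz": 0},{"x": 0,"y": 0,"z": 0.001,"rx": 0,"ry": 0,"rz": 0},{"x": 0,"y": 0,"z": 0.001,"rx": 0,"ry": 0,"rz": 0}]'

```text
time: 4.37
position: [0.5813, -0.2549, 0.0271]
tcp_rot: [[-0.947, 0.321, 0.0], [0.321, 0.947, -0.0], [-0.0, -0.0, -1.0]]
ft_force: [1.4, 0.6, 3.0]
opening: 0.0001
grasp_force: 1.7
```

Run:
```python
from plant import bot
o=bot.get_obs(); print(o["position"],o["ft_force"],o["moment"])
```

```text
[ 0.58125452 -0.25488661  0.02711387] [1.36774723 0.57336943 2.99204844] [-0.01597978 -0.13444076  0.04628618]
```

jog_arm --increments '[{"x": 0,"y": 0,"z": 0.001,"rx": 0,"ry": 0,"rz": 0},{"x": 0,"y": 0,"z": 0.001,"rx": 0,"ry": 0,"rz": 0},{"x": 0,"y": 0,"z": 0.001,"rx": 0,"ry": 0,"rz": 0}]'

```text
time: 4.62
position: [0.5813, -0.2549, 0.0271]
tcp_rot: [[-0.947, 0.321, 0.0], [0.321, 0.947, -0.0], [-0.0, -0.0, -1.0]]
ft_force: [0.1, 0.4, 8.1]
opening: -0.0001
grasp_force: 3.9
```

Firm plate contact: the tips are at 16 mm with 8 N on them, and plug 1 is down. Next, the arc in tool-axis steps.

Run:
```python
from fit import *
p=[.5098,-.207,1.2069]; c,s=np.cos(p[2]),np.sin(p[2]); Rp=np.array([[c,-s],[s,c]])
A=np.linspace(-a,a+np.radians(6*0),51)
A=np.r_[A,a+np.arange(1,6)*(A[1]-A[0])]
W=(Rp@np.c_[-.09+.11*np.cos(A),.11*np.sin(A)].T).T+p[:2]
R=np.array(bot.get_obs()["tcp_rot"])[:2,:2]
for k in range(0,55,5): print(k//5,W[k+5],((W[k+1:k+6]-W[k])@R/.5).round(4).tolist())
```

```text
0 [ 0.5737 -0.2372] [[0.0048, 0.0059], [0.0098, 0.0117], [0.0151, 0.0173], [0.0205, 0.0227], [0.0261, 0.0279]]
1 [ 0.5629 -0.2215] [[0.0058, 0.005], [0.0117, 0.0098], [0.0178, 0.0144], [0.0241, 0.0188], [0.0305, 0.023]]
2 [ 0.5496 -0.2078] [[0.0066, 0.0039], [0.0132, 0.0076], [0.0201, 0.0111], [0.027, 0.0144], [0.034, 0.0173]]
3 [ 0.5341 -0.1966] [[0.0071, 0.0027], [0.0144, 0.0052], [0.0217, 0.0075], [0.0291, 0.0095], [0.0365, 0.0112]]
4 [ 0.5169 -0.1883] [[0.0075, 0.0015], [0.0151, 0.0027], [0.0226, 0.0036], [0.0303, 0.0043], [0.0379, 0.0047]]
5 [ 0.4986 -0.1831] [[0.0076, 0.0002], [0.0153, 0.0], [0.0229, -0.0003], [0.0305, -0.001], [0.0381, -0.0019]]
6 [ 0.4796 -0.1811] [[0.0076, -0.0012], [0.0151, -0.0026], [0.0225, -0.0043], [0.0299, -0.0063], [0.0372, -0.0085]]
7 [ 0.4605 -0.1825] [[0.0072, -0.0025], [0.0144, -0.0052], [0.0214, -0.0081], [0.0284, -0.0113], [0.0352, -0.0148]]
8 [ 0.442  -0.1871] [[0.0067, -0.0037], [0.0133, -0.0076], [0.0197, -0.0117], [0.026, -0.0161], [0.0321, -0.0206]]
9 [ 0.4245 -0.1948] [[0.006, -0.0048], [0.0118, -0.0098], [0.0174, -0.0149], [0.0228, -0.0203], [0.0281, -0.0259]]
10 [ 0.4087 -0.2055] [[0.0051, -0.0057], [0.0099, -0.0117], [0.0145, -0.0177], [0.019, -0.024], [0.0232, -0.0304]]
```

jog_arm --increments '[{"x": 0.005,"y": 0.006,"z": 0,"rx": 0,"ry": 0,"rz": 0},{"x": 0.01,"y": 0.012,"z": 0,"rx": 0,"ry": 0,"rz": 0},{"x": 0.015,"y": 0.0175,"z": 0,"rx": 0,"ry": 0,"rz": 0},{"x": 0.0205,"y": 0.023,"z": 0,"rx": 0,"ry": 0,"rz": 0},{"x": 0.026,"y": 0.028,"z": 0,"rx": 0,"ry": 0,"rz": 0}]'

```text
time: 5.03
position: [0.5744, -0.2382, 0.0271]
tcp_rot: [[-0.947, 0.321, 0.003], [0.321, 0.947, -0.002], [-0.003, -0.001, -1.0]]
ft_force: [2.0, -4.6, 3.3]
opening: -0.0002
grasp_force: 2.9
```

jog_arm --increments '[{"x": 0.006,"y": 0.005,"z": 0.0005,"rx": 0,"ry": 0,"rz": 0},{"x": 0.0115,"y": 0.01,"z": 0.0005,"rx": 0,"ry": 0,"rz": 0},{"x": 0.018,"y": 0.0145,"z": 0.0005,"rx": 0,"ry": 0,"rz": 0},{"x": 0.024,"y": 0.019,"z": 0.0005,"rx": 0,"ry": 0,"rz": 0},{"x": 0.0305,"y": 0.023,"z": 0.0005,"rx": 0,"ry": 0,"rz": 0}]'

```text
time: 5.45
position: [0.5639, -0.2223, 0.0271]
tcp_rot: [[-0.947, 0.321, 0.003], [0.321, 0.947, -0.002], [-0.004, -0.001, -1.0]]
ft_force: [3.5, -2.4, 5.7]
opening: 0.0002
grasp_force: 3.2
```

jog_arm --increments '[{"x": 0.0065,"y": 0.004,"z": 0,"rx": 0,"ry": 0,"rz": 0},{"x": 0.013,"y": 0.0075,"z": 0,"rx": 0,"ry": 0,"rz": 0},{"x": 0.02,"y": 0.011,"z": 0,"rx": 0,"ry": 0,"rz": 0},{"x": 0.027,"y": 0.0145,"z": 0,"rx": 0,"ry": 0,"rz": 0},{"x": 0.034,"y": 0.0175,"z": 0,"rx": 0,"ry": 0,"rz": 0}]'

```text
time: 5.87
position: [0.551, -0.2086, 0.0271]
tcp_rot: [[-0.947, 0.321, 0.004], [0.321, 0.947, -0.002], [-0.004, -0.0, -1.0]]
ft_force: [4.7, -2.9, 4.7]
opening: 0.0004
grasp_force: 3.0
```

jog_arm --increments '[{"x": 0.007,"y": 0.0025,"z": 0,"rx": 0,"ry": 0,"rz": 0},{"x": 0.0145,"y": 0.005,"z": 0,"rx": 0,"ry": 0,"rz": 0},{"x": 0.0215,"y": 0.0075,"z": 0,"rx": 0,"ry": 0,"rz": 0},{"x": 0.029,"y": 0.0095,"z": 0,"rx": 0,"ry": 0,"rz": 0},{"x": 0.0365,"y": 0.011,"z": 0,"rx": 0,"ry": 0,"rz": 0}]'

```text
time: 6.28
position: [0.5354, -0.1973, 0.0271]
tcp_rot: [[-0.947, 0.321, 0.004], [0.321, 0.947, -0.002], [-0.004, -0.0, -1.0]]
ft_force: [3.5, -2.6, 5.7]
opening: 0.0003
grasp_force: 3.1
```

Tracking well at about 5 N.

jog_arm --increments '[{"x": 0.0075,"y": 0.0015,"z": 0,"rx": 0,"ry": 0,"rz": 0},{"x": 0.015,"y": 0.0025,"z": 0,"rx": 0,"ry": 0,"rz": 0},{"x": 0.0225,"y": 0.0035,"z": 0,"rx": 0,"ry": 0,"rz": 0},{"x": 0.0305,"y": 0.0045,"z": 0,"rx": 0,"ry": 0,"rz": 0},{"x": 0.038,"y": 0.0045,"z": 0,"rx": 0,"ry": 0,"rz": 0}]'

```text
time: 6.7
position: [0.5185, -0.1891, 0.0271]
tcp_rot: [[-0.947, 0.321, 0.005], [0.321, 0.947, -0.002], [-0.005, -0.0, -1.0]]
ft_force: [5.5, -1.8, 4.1]
opening: 0.0002
grasp_force: 3.0
```

jog_arm --increments '[{"x": 0.0075,"y": 0,"z": 0,"rx": 0,"ry": 0,"rz": 0},{"x": 0.0155,"y": 0,"z": 0,"rx": 0,"ry": 0,"rz": 0},{"x": 0.023,"y": -0.0005,"z": 0,"rx": 0,"ry": 0,"rz": 0},{"x": 0.0305,"y": -0.001,"z": 0,"rx": 0,"ry": 0,"rz": 0},{"x": 0.038,"y": -0.002,"z": 0,"rx": 0,"ry": 0,"rz": 0}]'

```text
time: 7.12
position: [0.5, -0.1839, 0.0271]
tcp_rot: [[-0.947, 0.321, 0.004], [0.321, 0.947, -0.001], [-0.005, 0.0, -1.0]]
ft_force: [4.1, -0.2, 6.1]
opening: -0.0001
grasp_force: 3.3
```

jog_arm --increments '[{"x": 0.0075,"y": -0.001,"z": 0,"rx": 0,"ry": 0,"rz": 0},{"x": 0.015,"y": -0.0025,"z": 0,"rx": 0,"ry": 0,"rz": 0},{"x": 0.0225,"y": -0.0045,"z": 0,"rx": 0,"ry": 0,"rz": 0},{"x": 0.03,"y": -0.0065,"z": 0,"rx": 0,"ry": 0,"rz": 0},{"x": 0.037,"y": -0.0085,"z": 0,"rx": 0,"ry": 0,"rz": 0}]'

```text
time: 7.53
position: [0.4815, -0.182, 0.0271]
tcp_rot: [[-0.947, 0.321, 0.005], [0.321, 0.947, -0.002], [-0.005, 0.0, -1.0]]
ft_force: [7.0, -0.7, 4.6]
opening: -0.0001
grasp_force: 3.3
```

jog_arm --increments '[{"x": 0.007,"y": -0.0025,"z": 0,"rx": 0,"ry": 0,"rz": 0},{"x": 0.0145,"y": -0.005,"z": 0,"rx": 0,"ry": 0,"rz": 0},{"x": 0.0215,"y": -0.008,"z": 0,"rx": 0,"ry": 0,"rz": 0},{"x": 0.0285,"y": -0.0115,"z": 0,"rx": 0,"ry": 0,"rz": 0},{"x": 0.035,"y": -0.015,"z": 0,"rx": 0,"ry": 0,"rz": 0}]'

```text
time: 7.95
position: [0.4622, -0.1834, 0.0271]
tcp_rot: [[-0.947, 0.321, 0.004], [0.321, 0.947, -0.001], [-0.005, 0.0, -1.0]]
ft_force: [5.9, 0.9, 7.6]
opening: 0.0003
grasp_force: 3.9
```

jog_arm --increments '[{"x": 0.0065,"y": -0.0035,"z": 0,"rx": 0,"ry": 0,"rz": 0},{"x": 0.0135,"y": -0.0075,"z": 0,"rx": 0,"ry": 0,"rz": 0},{"x": 0.0195,"y": -0.0115,"z": 0,"rx": 0,"ry": 0,"rz": 0},{"x": 0.026,"y": -0.016,"z": 0,"rx": 0,"ry": 0,"rz": 0},{"x": 0.032,"y": -0.0205,"z": 0,"rx": 0,"ry": 0,"rz": 0}]'

```text
time: 8.37
position: [0.4439, -0.1879, 0.027]
tcp_rot: [[-0.947, 0.321, 0.004], [0.321, 0.947, -0.001], [-0.005, 0.0, -1.0]]
ft_force: [6.8, 3.6, 6.7]
opening: -0.0002
grasp_force: 4.4
```

jog_arm --increments '[{"x": 0.006,"y": -0.005,"z": 0,"rx": 0,"ry": 0,"rz": 0},{"x": 0.012,"y": -0.01,"z": 0,"rx": 0,"ry": 0,"rz": 0},{"x": 0.0175,"y": -0.015,"z": 0,"rx": 0,"ry": 0,"rz": 0},{"x": 0.023,"y": -0.0205,"z": 0,"rx": 0,"ry": 0,"rz": 0},{"x": 0.028,"y": -0.026,"z": 0,"rx": 0,"ry": 0,"rz": 0}]'

```text
time: 8.78
position: [0.4262, -0.1957, 0.027]
tcp_rot: [[-0.947, 0.321, 0.004], [0.321, 0.947, -0.001], [-0.004, 0.0, -1.0]]
ft_force: [5.8, 4.7, 10.2]
opening: -0.0004
grasp_force: 4.9
```

jog_arm --increments '[{"x": 0.005,"y": -0.0055,"z": 0,"rx": 0,"ry": 0,"rz": 0},{"x": 0.01,"y": -0.0115,"z": 0,"rx": 0,"ry": 0,"rz": 0},{"x": 0.01,"y": -0.0115,"z": 0,"rx": 0,"ry": 0,"rz": 0},{"x": 0.01,"y": -0.0115,"z": 0,"rx": 0,"ry": 0,"rz": 0}]'

```text
time: 9.12
position: [0.4192, -0.1997, 0.027]
tcp_rot: [[-0.947, 0.321, 0.003], [0.321, 0.947, -0.001], [-0.003, -0.0, -1.0]]
ft_force: [2.6, -0.3, 12.3]
opening: 0.0001
grasp_force: 5.7
```

Plug 6 has been crossed, so I'll lift straight up and look.

jog_arm --increments '[{"x": 0,"y": 0,"z": -0.005,"rx": 0,"ry": 0,"rz": 0},{"x": 0,"y": 0,"z": -0.04,"rx": 0,"ry": 0,"rz": 0},{"x": 0,"y": 0,"z": -0.11,"rx": 0,"ry": 0,"rz": 0},{"x": 0,"y": 0,"z": -0.19,"rx": 0,"ry": 0,"rz": 0},{"x": 0,"y": 0,"z": -0.27,"rx": 0,"ry": 0,"rz": 0}]'

```text
time: 9.53
position: [0.416, -0.1982, 0.1616]
tcp_rot: [[-0.947, 0.321, -0.004], [0.321, 0.947, 0.002], [0.004, 0.001, -1.0]]
ft_force: [0.5, -0.7, 0.3]
opening: 0.0002
grasp_force: 0.0
```

jog_arm --increments '[{"x": 0,"y": 0.8,"z": -0.1,"rx": 0,"ry": 0,"rz": 0},{"x": 0,"y": 0.8,"z": -0.1,"rx": 0,"ry": 0,"rz": 0},{"x": 0,"y": 0.8,"z": -0.1,"rx": 0,"ry": 0,"rz": 0},{"x": 0,"y": 0.8,"z": -0.1,"rx": 0,"ry": 0,"rz": 0},{"x": 0,"y": 0.8,"z": -0.1,"rx": 0,"ry": 0,"rz": 0}]'

```text
time: 9.95
position: [0.4832, -0.0015, 0.187]
tcp_rot: [[-0.947, 0.322, -0.002], [0.322, 0.947, 0.0], [0.002, -0.0, -1.0]]
ft_force: [0.1, -0.6, -0.1]
opening: 0.0001
grasp_force: 0.0
```

jog_arm --increments '[{"x": 0.3,"y": 0.8,"z": 0,"rx": 0,"ry": 0,"rz": 0},{"x": 0.3,"y": 0.8,"z": 0,"rx": 0,"ry": 0,"rz": 0},{"x": 0.3,"y": 0.8,"z": 0,"rx": 0,"ry": 0,"rz": 0},{"x": 0.3,"y": 0.8,"z": 0,"rx": 0,"ry": 0,"rz": 0},{"x": 0.3,"y": 0.8,"z": 0,"rx": 0,"ry": 0,"rz": 0}]'

```text
time: 10.37
position: [0.4758, 0.2066, 0.1864]
tcp_rot: [[-0.947, 0.321, -0.002], [0.321, 0.947, -0.001], [0.002, -0.002, -1.0]]
ft_force: [0.8, -0.5, 0.3]
opening: 0.0
grasp_force: 0.0
```

jog_arm --increments '[{"x": 0.3,"y": 0.8,"z": 0,"rx": 0,"ry": 0,"rz": 0},{"x": 0.3,"y": 0.8,"z": 0,"rx": 0,"ry": 0,"rz": 0},{"x": 0.3,"y": 0.8,"z": 0,"rx": 0,"ry": 0,"rz": 0},{"x": 0.3,"y": 0.8,"z": 0,"rx": 0,"ry": 0,"rz": 0},{"x": 0.3,"y": 0.8,"z": 0,"rx": 0,"ry": 0,"rz": 0}]'

```text
time: 10.78
position: [0.4692, 0.4145, 0.1861]
tcp_rot: [[-0.947, 0.321, -0.002], [0.321, 0.947, -0.002], [0.001, -0.002, -1.0]]
ft_force: [-0.0, 0.7, 0.4]
opening: -0.0002
grasp_force: 0.0
```

Run:
```python
from fit import *
a=bot.camera("top");b=bot.camera("scene"); cv2.imwrite("pics/top2.png",a); cv2.imwrite("pics/scene2.png",b)
print(bot.get_obs()["position"],bot.get_obs()["time"])
t=blobs(a,285,355,145,235); print(t)
c=np.zeros((540,760,3),np.uint8); c[:,:420]=cv2.resize(a[145:235,285:355],None,fx=6,fy=6,interpolation=2); c[:330,425:755]=cv2.resize(b[170:225,275:330],None,fx=6,fy=6,interpolation=2)
c[335:515,425:745]=cv2.resize(b[190:235,165:245],None,fx=4,fy=4,interpolation=2)
cv2.imwrite("pics/c2.png",c)
```

```text
[0.4696 0.4183 0.1864] 10.8833
[[319.3764 160.9936 285.5   ]]
```

View pics/c2.png

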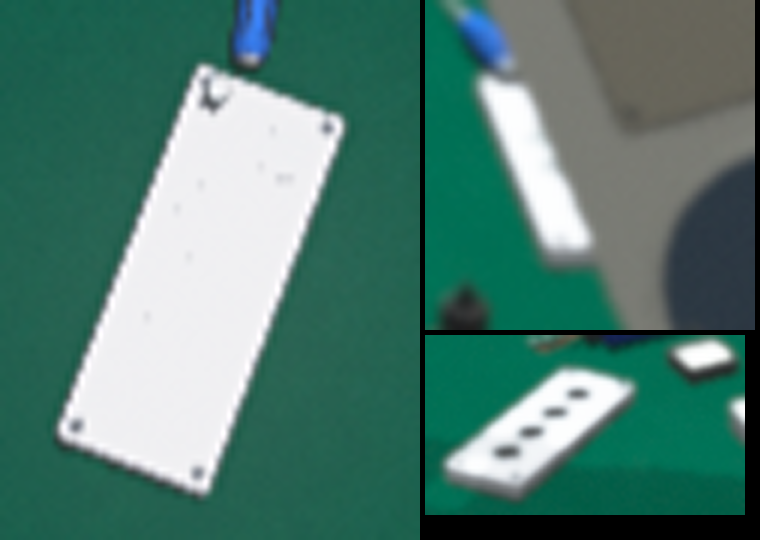

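The close-up shows no dome left on the curved plate. Its corners are unmoved at crop (203,65), (343,122) and (60,435), and the straight row's four plugs still stand dark at lower right.

```bash
python3 -c "
from plant import bot
print(bot.hand_in())"
```

```text
the job is handed in; nothing more can be done
None
```

I pressed the curved row's six plugs flush in one light pass from the dowel end, with force readings of about 12 N or less; in the final top view that plate hadn't moved and the straight row's plugs were still up, and I handed the job in at about 11 s.

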